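Turn out the glare and take the picture

TASK

Take a glare-free picture of the circuit board under the inspection camera: push the red peg of the polarizer lever gently round its arc with the outside of your fingers until the white line on the lever lies over the yellow mark of the scale, let go, and then press the blue capture button on the camera's control box fully down and release it. Do not pinch or grasp anything, do not take the picture before the polarizer is set, do not bump the camera, and leave the circuit board and everything else lying where it is.

Things in the scene. Friction and masses are not known exactly. Their poses are not given: they have to be found in the camera images.
- scope: Inspection camera stand, fixed. Origin: on the bench (z = 0) straight below the upright optical axis. White base plate 12 mm thick, 120 mm either way along x, 130 mm to -y and 170 mm to +y. A post 25 mm thick, 289 mm tall, stands 140 mm to its +y side and carries the camera.
- head: Camera, lens and white ring light on the optical axis, rigid, held from the post by an arm on the +y side; origin and axes of scope. Above the bench: ring light 134 to 154 mm (radius 45), lens 154 to 206 mm (radius 27), camera 42 mm square to 252 mm with plugs to 262 mm; focus block on the post 172 to 228 mm high, its knobs 50 mm out along x.
- ring: Polarizer ring (radius 46 mm) with its lever, turning about the optical axis. Origin: on that axis, 123 mm above the bench; x points out along the lever, a 5 mm wide bar 125 to 129 mm up with a white line on top. Turns 1.0 rad either way from the stand's -y; starts clockwise (from above) of the yellow mark. Dry friction 0.09 N m (about 0.8 N at the peg), no spring: it stays where left.
- lever_peg (a point): The red peg at the lever's end: upright, 12 mm in diameter, 28 mm tall, from 123 to 151 mm above the bench, 115 mm from the optical axis. The point lies at its mid height, 137 mm above the bench. Nothing is below it but the base plate or the bench and low things lying there (up to 42 mm high).
- scale: Black scale collar, a fixed disc of radius 78 mm and 4 mm thick just below the ring (118 to 122 mm above the bench), clamped at any angle. Origin: on the optical axis at its underside. Its x axis points out through the yellow mark, z up. White strokes every 10 degrees on its top, the yellow mark in place of the middle one.
- yellow_mark (a point): Centre of the yellow mark on top of the scale collar: a band 10 mm wide and 28 mm long along the radius, 63 mm from the optical axis, 122 mm above the bench. The lever is set when its direction from the optical axis is the direction of this mark.
- ctrl: The camera's control box, 85 (x) x 125 (y) x 36 mm tall, fixed to the bench, dark with a grey face. Origin: centre of its underside. The blue capture button stands 34 mm to its +y side; a black dimmer knob (26 mm across, 14 mm tall, not to be used) 36 mm to its -y side.
- capture_top (a point): Centre of the top face of the blue capture button, 30 mm in diameter, in a black collar of 46 mm; its top stands 58 mm above the bench when it is out and 10 mm above the collar.
- capture (a joint): Travel of the capture button in m: 0 out, 0.006 fully down; it moves straight down against a spring (1.5 N at first, 5 N fully down) and comes back when released.
- ecu: The opened engine control unit to be pictured: aluminium case 130 x 112 x 22 mm with a green circuit board on top, 30 mm tall in all. Loose on the stand's base plate under the camera. Origin: centre of its underside.
- tweezers: Steel tweezers with black grips, 120 mm long, 13 mm wide and 6 mm high, loose on the base plate, lying about along its x axis at its -y side. Origin: centre of the underside.
- flux_jar: Small amber jar with black lid, 36 mm across, 30 mm tall, loose on a corner of the base plate. Origin: centre of its underside.
- ecu_cover: Finned aluminium cover of the control unit, 130 x 112 x 13 mm, loose on the bench. Origin: centre of its underside.
- screwdriver: Green-handled screwdriver, loose on the bench between stand and control box, 200 mm long, 26 mm thick at the handle, lying along its own x axis with the handle to -x. Origin: under its middle.
- tape_roll: Roll of yellow tape lying flat on the bench, 90 mm across, 22 mm high, loose. Origin: centre of its underside.
- spray_can: Red spray can, upright, loose on the bench, 52 mm across, 170 mm tall. Origin: centre of its underside.

How it is judged:
On the way, in this order (a step that is already met when the one before it is completed fails the run):
1. the polarizer lever rests on the yellow mark and has been let go (angle between the x axis of ring and the x axis of scale, either way round below 0.07 rad and angular speed of ring below 0.03 rad/s and contact force between anything else and ring below 0.1 N), for 0.2 s.
2. the capture button is pressed fully down with the polarizer on its mark (angle between the x axis of ring and the x axis of scale, either way round below 0.07 rad and value of joint capture above 0.0048 m), for 0.05 s.
At the end, for the whole second after the job is handed in: The lever's direction is within 4 degrees (0.07 rad) of the yellow mark, so that its white line lies on the yellow band, and at rest; the capture button has been pressed down by at least 4.8 of its 6 mm after that and has come back; all loose things are within 12 mm of where they started (angle between the x axis of ring and the x axis of scale, either way round below 0.07 rad and angular speed of ring below 0.03 rad/s and value of joint capture below 0.0015 m and distance of each of ecu, tweezers, flux_jar, ecu_cover, screwdriver, tape_roll, spray_can from where it was at the start of the episode below 0.012 m); the robot touches nothing.
It fails at once if the lever is pinched or shoved hard (more than 15 N on ring, lever or peg) (contact force between anything else and ring above 15 N).
It fails at once if the picture is taken with the polarizer off its mark (button down by half or more) (value of joint capture above 0.003 m and not (angle between the x axis of ring and the x axis of scale, either way round below 0.07 rad)).
It fails at once if the camera, lens, ring light or scale collar is bumped (more than 5 N) (contact force between anything else and head above 5 N or contact force between anything else and scale above 5 N).
It fails at once if the circuit board or another loose thing is lifted, carried or shoved by more than 12 mm (distance of any of ecu, tweezers, flux_jar, ecu_cover, screwdriver, tape_roll, spray_can from where it was at the start of the episode above 0.012 m).
It fails at once if the fingers press or squeeze a loose thing (more than 5 N) (contact force between the fingers and ecu above 5 N or contact force between the fingers and tweezers above 5 N or contact force between the fingers and flux_jar above 5 N or contact force between the fingers and ecu_cover above 5 N or contact force between the fingers and screwdriver above 5 N or contact force between the fingers and tape_roll above 5 N or contact force between the fingers and spray_can above 5 N).
It also fails if it takes over 54 s, if anything falls off the work surface, if the arm or the gripper's body presses on something with over 40 N, if the wrist force passes 120 N, or if a joint passes its speed limit or range.

ROBOT

A 6-joint arm with a two-finger parallel gripper is mounted at the origin on the work surface. World frame = base frame: x ahead of the robot, y to its left, z up, the work surface at z = 0. Lengths are in m, angles in rad, forces in N, time in s.
With the tool pointing down it reaches from about 0.25 to 0.775 m from the base axis. Payload 4 kg.
Tool frame: the origin (TCP) lies on the centre line of the jaws, within the pads' length; the fingertips stand 17 mm ahead of it and the grasp point (between the pads) lies 2 mm behind it; z points along the fingers, x is the direction in which the jaws open and shut, and the axes are right-handed (so a half turn about z gives the same grasp; the last joint's range is limited). The gripper opens to 94 mm and grips with 3 to 60 N. Pads are 16 mm wide; open, the fingers measure 119 mm over their backs; the gripper's body (75 mm by 177 mm) begins 78 mm behind the grasp point.
Start: joints at [1.056, 0.087, 1.371, -0, 1.684, -0.103], TCP at [0.22, 0.504, 0.223] pointing down, gripper open.
Joint ranges: [-3.1, 3.1], [-0.76, 2.03], [0.27, 2.55], [-1.08, 4.22], [0.17, 2.65], [-2.57, 2.57]. Speed limits (rad/s): [2.79, 2.79, 3.14, 3.14, 3.14, 3.14].

INTERFACE

Orientations are given as a unit quaternion [w, x, y, z].
In Python, from plant import ctrl, fingers, vision, workorder, telemetry gives the robot as it stands. The module is installed in compiled form; this text tells all that it offers. Calls block until the motion is done:
- ctrl.goto(position, orientation): joint-space move of the TCP to a pose.
- ctrl.move_linear(position, attitude=None, speed=0.15, contact_N=None): straight line of the TCP; attitude=None keeps the orientation; speed is the mean speed in m/s. With contact_N (N) it stops when the force on the tool has changed by that much, and returns True; else False.
- ctrl.move_joints(angles): joint-space move.
- fingers.set_gripper(opening): finger opening in m; the grip force is fixed at half the most; returns when the fingers have stopped.
- ctrl.hold(seconds).
- ctrl.ik(position, orientation): joint angles nearest the present ones, or None.
- vision.snapshot(name): name is "scene" or "side" or "wrist"; returns the picture (400x640x3 uint8, red, green, blue); there is no depth.
- vision.calibration(name): a dict with "K" (3x3 intrinsics, pixels), "k1" (the pictures are not rectified: a ray, as slopes to the right and down, at radius r is drawn at 1 + k1 r^2 times it, then the intrinsics apply), "eye" and "orientation" of the camera in the world. Camera axes: x right, y down, z forward; pixel columns grow to the right and rows downward; lengths in m; the calibration is good to about 2 mm. A picture is of the moment at which its call begins: read the wrist's pose just before it. calibration takes no time and is no camera call; for the wrist camera it gives the pose at the moment of the call.
A pose or a line that the arm cannot do raises ctrl.PlanningError and nothing moves.
- workorder.hand_in(): hands the job in, once; it reports no verdict.
Readings, each from a call of its own:
- telemetry.read_clock(): time.
- telemetry.read_qpos(): joint angles.
- telemetry.read_qd(): joint speeds.
- telemetry.read_tau(): joint torques, N m.
- telemetry.read_ee_pos(): TCP position.
- telemetry.read_tcp_rot(): TCP orientation.
- telemetry.read_ft_force(): force on the tool from outside, world axes, zero at the start.
- telemetry.read_torque(): the same for the moment, N m.
- telemetry.read_width(): finger opening in m.
Only numpy, scipy, OpenCV 4.12 (cv2) and the standard library are available. Lean on these libraries where they do the work, as an engineer would, in place of code of your own. Each camera call takes 0.05 s, during which the arm holds its last target.

## Working session

There is one attempt and no reset: what is moved stays moved. The work goes in short steps, each a Python script; the robot and the scene stay as the last script left them, time stands still between calls to the robot, and variables do not carry over. Pictures are saved under pics/ and viewed, and the job is handed in when it is done.

```bash
mkdir -p pics; cat > h.py <<'E'
import numpy as np, cv2
from plant import ctrl, fingers, vision, workorder, telemetry
def save(n,img): cv2.imwrite(f'pics/{n}.png',img[:,:,::-1])
from scipy.spatial.transform import Rotation as R
def rot(q): return R.from_quat([q[1],q[2],q[3],q[0]]).as_matrix()
def ray(c,u,v):
    K=np.array(c['K']); d=cv2.undistortPoints(np.array([[[u,v]]],float),K,np.array([c['k1'],0,0,0,0.]))[0,0]
    return np.array(c['eye']),rot(c['orientation'])@np.array([d[0],d[1],1])
def onz(c,u,v,z):
    e,d=ray(c,u,v); return e+d*(z-e[2])/d[2]
def proj(c,P):
    Rm=rot(c['orientation']).T; p=(np.atleast_2d(P)-np.array(c['eye']))@Rm.T
    return cv2.projectPoints(p.reshape(-1,1,3),np.zeros(3),np.zeros(3),np.array(c['K']),np.array([c['k1'],0,0,0,0.]))[0][:,0]
E
python3 - <<'E'
from h import *
for n in ['scene','side','wrist']:
    c=vision.calibration(n); print(n,c); save(n+'0',vision.snapshot(n))
print(telemetry.read_clock(),telemetry.read_tcp_rot(),telemetry.read_width())
E
```

```text
scene {'K': array([[394.49355667,   0.        , 320.62152164],
       [  0.        , 394.49355667, 193.30459424],
       [  0.        ,   0.        ,   1.        ]]), 'k1': -0.05205559138020849, 'eye': array([ 1.32370465, -0.18499452,  0.88240036]), 'orientation': array([-0.31075546,  0.73473591,  0.55194406, -0.24280022])}
side {'K': array([[463.83985673,   0.        , 320.86080948],
       [  0.        , 463.83985673, 198.02383015],
       [  0.        ,   0.        ,   1.        ]]), 'k1': -0.10800675483832836, 'eye': array([ 0.09268683, -0.86262729,  0.73565149]), 'orientation': array([-0.47986317,  0.84695049, -0.2019278 ,  0.10784879])}
wrist {'K': array([[325.35433227,   0.        , 321.64662452],
       [  0.        , 325.35433227, 193.7307871 ],
       [  0.        ,   0.        ,   1.        ]]), 'k1': -0.03865869190878439, 'eye': array([0.1521333 , 0.53312589, 0.38423378]), 'orientation': array([0.10764155, 0.82974155, 0.5432966 , 0.06907281])}
0.15 [ 3.74059855e-04  8.36738606e-01  5.47601896e-01 -7.27632585e-04] 0.09388750549588198
```

View pics/scene0.png

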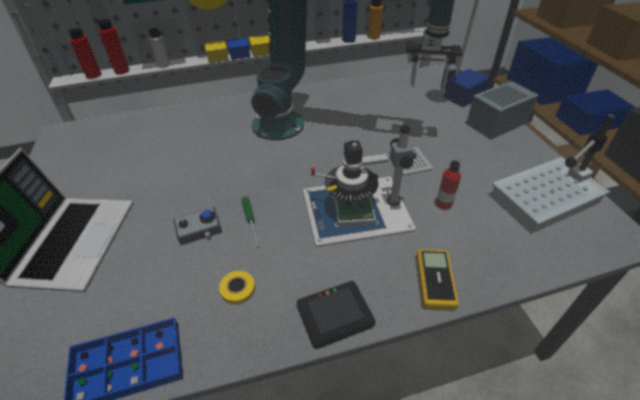

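View pics/side0.png

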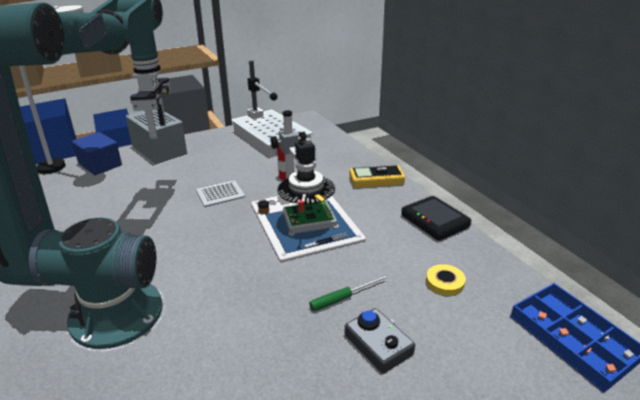

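View pics/wrist0.png

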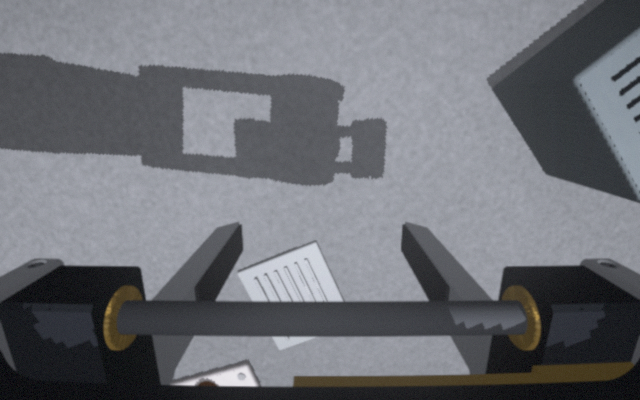

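Scene: scope head at about (352,165), red peg near (312,170), yellow mark near (332,188), blue button (207,215). Zooming in on these.

```bash
python3 - <<'E'
import cv2
a=cv2.imread('pics/scene0.png')[120:250,285:425]; b=cv2.imread('pics/side0.png')[130:265,240:380]
cv2.imwrite('pics/z1.png',cv2.resize(a,None,fx=5.5,fy=4.6*1,interpolation=cv2.INTER_CUBIC)) if 0 else cv2.imwrite('pics/z1.png',cv2.resize(a,None,fx=4.6,fy=4.6,interpolation=cv2.INTER_CUBIC)[:600])
cv2.imwrite('pics/z2.png',cv2.resize(b,None,fx=4.4,fy=4.4,interpolation=cv2.INTER_CUBIC))
E
```

```text
(no output)
```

View pics/z1.png

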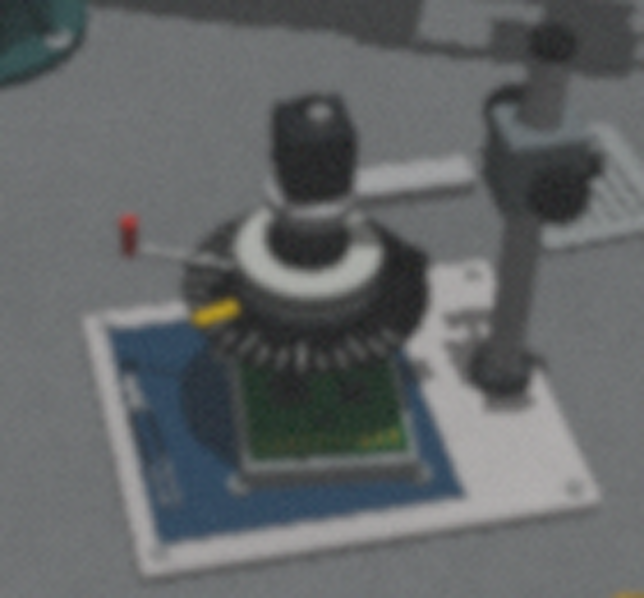

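View pics/z2.png

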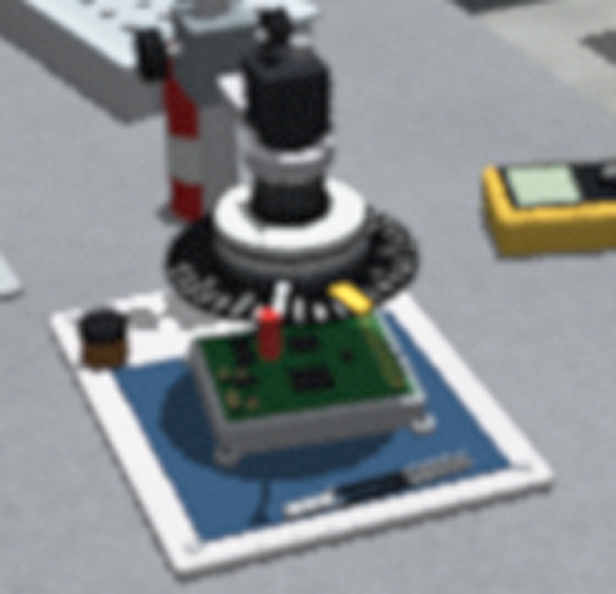

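```bash
python3 - <<'E'
from h import *
cs=vision.calibration('scene'); cd=vision.calibration('side')
A=cv2.imread('pics/scene0.png'); B=cv2.imread('pics/side0.png')
def blob(img,roi,lo,hi):
    x0,y0,x1,y1=roi; h=cv2.cvtColor(img[y0:y1,x0:x1],cv2.COLOR_BGR2HSV); m=cv2.inRange(h,lo,hi)
    n,l,s,c=cv2.connectedComponentsWithStats(m); i=1+np.argmax(s[1:,4]); return c[i]+[x0,y0], s[i]+[x0,y0,0,0,0]
red=((0,120,60),(8,255,255)); yel=((18,120,110),(32,255,255)); blu=((105,150,60),(125,255,255))
pa=blob(A,(300,155,325,185),*red); pb=blob(B,(290,190,310,220),*red)
ya=blob(A,(320,175,345,200),*yel); yb=blob(B,(310,190,330,205),*yel)
ba=blob(A,(190,200,225,225),*blu); bb=blob(B,(350,300,390,335),*blu)
print(pa,pb,ya,yb,ba,bb)
def tri(a,b):
    e1,d1=ray(cs,*a);e2,d2=ray(cd,*b)
    t=np.linalg.lstsq(np.stack([d1,-d2],1),e2-e1,rcond=None)[0]
    p,q=e1+t[0]*d1,e2+t[1]*d2; return (p+q)/2,np.linalg.norm(p-q)
print('peg',tri(pa[0],pb[0]),onz(cs,*pa[0],.137),onz(cd,*pb[0],.137))
print('yel',tri(ya[0],yb[0]),onz(cs,*ya[0],.122),onz(cd,*yb[0],.122))
print('but',tri(ba[0],bb[0]),onz(cs,*ba[0],.056),onz(cd,*bb[0],.056))
z1=lambda u,v:(285+u/4.6,120+v/4.6); z2=lambda u,v:(240+u/4.4,130+v/4.4)
for n,c,p in [('s',cs,z1(145,575)),('s far',cs,z1(85,320)),('s right',cs,z1(600,500)),('d near',cd,z2(182,572)),('d r',cd,z2(550,478)),('d l',cd,z2(55,318))]: print(n,onz(c,*p,.012))
# ring light top ellipse centre
print('ringlight',onz(cs,*z1(308,250),.154),onz(cd,*z2(291,216),.154))
E
```

```text
(array([312.5, 168. ]), array([312, 167,   2,   3,   6])) (array([300.85106383, 204.95744681]), array([299, 199,   5,  12,  47])) (array([331.54285714, 187.54285714]), array([327, 185,  10,   6,  35])) (array([319.7173913 , 197.23913043]), array([315, 194,  10,   8,  46])) (array([206.02631579, 213.52631579]), array([202, 211,   9,   6,  38])) (array([368.64968153, 317.00636943]), array([361, 311,  16,  13, 157]))
peg (array([0.46757144, 0.02060849, 0.14295409]), np.float64(0.008319087061392408)) [0.45570704 0.02566662 0.137     ] [0.47132868 0.02275026 0.137     ]
yel (array([0.53914587, 0.05818966, 0.12239204]), np.float64(0.0025391830620486054)) [0.53735556 0.05938616 0.122     ] [0.53937565 0.05674446 0.122     ]
but (array([ 0.46896278, -0.30318666,  0.05332706]), np.float64(0.0021533995196931274)) [ 0.47078109 -0.30201556  0.056     ] [ 0.46777602 -0.30656125  0.056     ]
s [ 0.63961331 -0.01543521  0.012     ]
s far [0.40674856 0.00490872 0.012     ]
s right [0.6634714  0.27787606 0.012     ]
d near [ 0.40062732 -0.00574691  0.012     ]
d r [ 0.63128865 -0.02382246  0.012     ]
d l [0.42796333 0.28832609 0.012     ]
ringlight [0.53452418 0.12023991 0.154     ] [0.52545864 0.10759213 0.154     ]
```

```bash
cat >> h.py <<'E'
def q(deg,):  # tool down, tool x at angle deg
    a=np.radians(deg)/2; return np.array([0,np.cos(a),np.sin(a),0])
E
python3 - <<'E'
from h import *
fingers.set_gripper(0.0)
c=vision.calibration('wrist'); Rm=rot(c['orientation']); print('fwd',Rm[:,2])
print(ctrl.ik([.49,.0,.26],q(5)))
ctrl.goto([.49,.0,.26],q(5))
c=vision.calibration('wrist');im=vision.snapshot('wrist'); save('w1',im); np.save('w1c.npy',c,allow_pickle=True)
print(c['eye'],telemetry.read_ee_pos(),telemetry.read_tcp_rot(),telemetry.read_width(),telemetry.read_clock())
E
```

```text
fwd [ 0.23256106 -0.10183557 -0.96723568]
[-1.15768627e-01 -5.14040391e-02  1.43784124e+00 -4.44089210e-16
  1.75515545e+00 -2.03035089e-01]
[0.48254984 0.07346628 0.42275358] [0.49000228 0.00082784 0.25994017] [-1.19741818e-04  9.99013515e-01  4.44069922e-02 -4.14510617e-05] 0.0001983767604753468 3.675
```

View pics/w1.png

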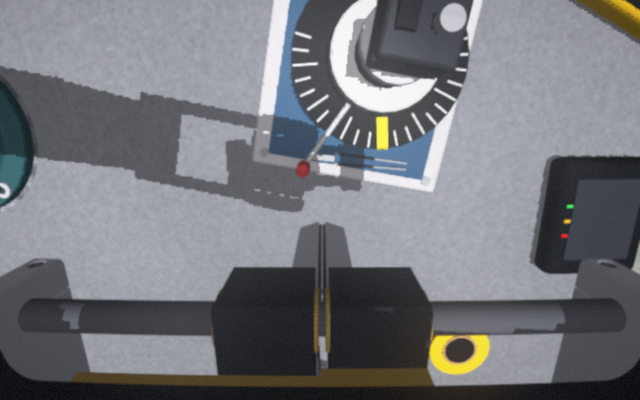

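Wrist view: red peg at (303,168), yellow mark (382,133), white lever line from (348,105) to (310,160), scale collar around it. Now measuring.

```bash
cat >> h.py <<'E'
def measure(im,c,roi=None):
    hsv=cv2.cvtColor(im,cv2.COLOR_RGB2HSV); 
    Y=cv2.inRange(hsv,(22,120,120),(34,255,255)); n,l,s,ce=cv2.connectedComponentsWithStats(Y)
    p0=proj(c,[.538,.057,.122])[0]
    i=1+min((np.linalg.norm(ce[k]-p0),k) for k in range(1,n) if s[k,4]>40)[1]-1
    ys=np.argwhere(l==i)[:,::-1]
    yw=np.array([onz(c,u,v,.122)[:2] for u,v in ys])
    Rr=cv2.inRange(hsv,(0,130,60),(8,255,255))|cv2.inRange(hsv,(172,130,60),(180,255,255))
    n,l,s,ce=cv2.connectedComponentsWithStats(Rr)
    k=[k for k in range(1,n) if s[k,4]>20]
    return yw,[(s[j],ce[j]) for j in k]
E
python3 - <<'E'
from h import *
im=cv2.imread('pics/w1.png')[:,:,::-1].copy(); c=np.load('w1c.npy',allow_pickle=True).item()
yw,reds=measure(im,c); m=yw.mean(0); U,S,V=np.linalg.svd(yw-m); print('yellow',m,V[0],np.ptp((yw-m)@V[0]),np.ptp((yw-m)@V[1]),len(yw))
for s,ce in reds: print(s,ce,onz(c,*ce,.151),onz(c,*ce,.137))
# white strokes on disc
hsv=cv2.cvtColor(im,cv2.COLOR_RGB2HSV); W=cv2.inRange(hsv,(0,0,130),(180,70,255)); W[:,:285]=0;W[155:]=0;W[:,475:]=0
n,l,s,ce=cv2.connectedComponentsWithStats(W); A=[];b=[]
for k in range(1,n):
    if 15<s[k,4]<140:
        pw=np.array([onz(c,u,v,.122)[:2] for v,u in np.argwhere(l==k)]); mm=pw.mean(0);_,S,V=np.linalg.svd(pw-mm,full_matrices=False)
        if S[0]<3*S[1]: continue
        nn=V[1]; print(k,s[k],ce[k].round(1),mm.round(4),V[0].round(2)); A.append(nn);b.append(nn@mm)
A=np.array(A);b=np.array(b)
from scipy.optimize import least_squares
r=least_squares(lambda x:A@x-b,[.53,.118],loss='soft_l1',f_scale=.002); print('centre',r.x,(A@r.x-b).round(4))
E
```

```text
yellow [0.53951009 0.05759788] [ 0.161527   -0.98686829] 0.029132638520038355 0.011300015292227607 394
[296 162  13  15 134] [302.26865672 169.46268657] [0.47098158 0.02244313 0.151     ] [0.47038562 0.01981456 0.137     ]
[560 233   8   6  40] [563.825 235.375] [ 0.71370672 -0.01694886  0.151     ] [ 0.72561529 -0.0216068   0.137     ]
1 [285   0   6  37 116] [286.4  13. ] [0.4464 0.1495] [-0.01 -1.  ]
5 [294  31  18   8  72] [302.6  34.6] [0.4612 0.1337] [ 0.98 -0.2 ]
6 [291  47  18   6  70] [299.7  49.5] [0.4597 0.1216] [ 1.   -0.01]
7 [291  62  27   5 101] [304.4  64. ] [0.4646 0.1101] [-0.99 -0.15]
8 [294  76  17   7  65] [302.1  78.9] [0.4636 0.0976] [-0.95 -0.32]
9 [300  88  15  10  62] [307.   92.3] [0.4688 0.0866] [-0.87 -0.5 ]
10 [307  94  22  17  96] [317.4 102.1] [0.4786 0.079 ] [-0.77 -0.63]
12 [316 110  13  13  59] [322.1 115.9] [0.4839 0.0674] [-0.65 -0.76]
13 [411 113  15  22  94] [417.7 123.2] [0.5711 0.0689] [ 0.63 -0.78]
14 [340 116  13  24  90] [345.6 127.3] [0.5061 0.0592] [-0.35 -0.94]
15 [405 126   8  16  57] [408.1 133.6] [0.5637 0.0589] [ 0.48 -0.88]
16 [353 129   7  16  56] [355.9 136.4] [0.5163 0.0519] [-0.2  -0.98]
17 [367 131   5  18  60] [368.8 139.2] [0.5284 0.0505] [-0.01 -1.  ]
18 [393 130   6  17  57] [395.2 137.7] [0.5524 0.054 ] [ 0.32 -0.95]
19 [376 147  13   4  18] [382.5 149.3] [0.5422 0.0425] [-0.98 -0.2 ]
centre [0.52918463 0.12008184] [-0.0831  0.0001  0.0009 -0.0002 -0.0006  0.001   0.0003  0.0002  0.0002
  0.0001  0.0009 -0.001  -0.0002  0.0009 -0.0786]
```

```bash
cat >> h.py <<'E'
C=np.array([.5292,.1201]); ZP=.153
def pose(phi,back,r=.117,z=ZP):  # peg angle deg, back = gap from finger back to peg
    p=np.radians(phi); u=np.array([np.cos(p),np.sin(p)]); t=np.array([-u[1],u[0]])
    return np.r_[C+r*u-(.0185+back)*t,z],q(phi+90)
def look(n):
    c=vision.calibration('wrist');im=vision.snapshot('wrist'); save(n,im); np.save(n+'.npy',c,allow_pickle=True)
    yw,reds=measure(im,c); m=yw.mean(0)-C; ya=np.degrees(np.arctan2(m[1],m[0]))
    print('yellow r,ang',np.hypot(*m),ya)
    for s,ce in reds:
        d=onz(c,*ce,.148)[:2]-C; print(' red',s,'r,ang',np.hypot(*d),np.degrees(np.arctan2(d[1],d[0])))
E
python3 - <<'E'
from h import *
p,o=pose(-120.8,.025); pu=p.copy(); pu[2]=.26
for f in range(-121,-79,8): print(ctrl.ik(*pose(f,0)))
ctrl.goto(pu,o); ctrl.move_linear(p,speed=.12)
print(telemetry.read_ft_force(),telemetry.read_ee_pos(),p,telemetry.read_clock())
look('w2')
save('s2',vision.snapshot('side'))
E
```

```text
[-6.03207471e-02 -1.04380690e-01  1.69888777e+00 -4.44089210e-16
  1.54708557e+00  4.80731321e-01]
[-7.94749886e-02 -7.48532752e-02  1.67174700e+00 -4.44089210e-16
  1.54469892e+00  3.21950739e-01]
[-9.32164473e-02 -4.22184733e-02  1.64083728e+00 -4.44089210e-16
  1.54297384e+00  1.68582940e-01]
[-1.01680539e-01 -7.42397446e-03  1.60682327e+00 -4.44089210e-16
  1.54219335e+00  2.04925083e-02]
[-1.05159171e-01  2.86531681e-02  1.57040001e+00 -4.44089210e-16
  1.54253947e+00 -1.22612464e-01]
[-1.04041148e-01  6.52245595e-02  1.53227796e+00 -4.44089210e-16
  1.54409013e+00 -2.61120781e-01]
[-0.30776696  0.69099151  0.57224165] [0.43255543 0.04182413 0.15388995] [0.43192623 0.04187556 0.153     ] 5.425
yellow r,ang 0.0642357322745413 -80.60446896088075
 red [389 226  22  25 334] r,ang 0.11489873774163788 -120.67788441851836
```

View pics/w2.png

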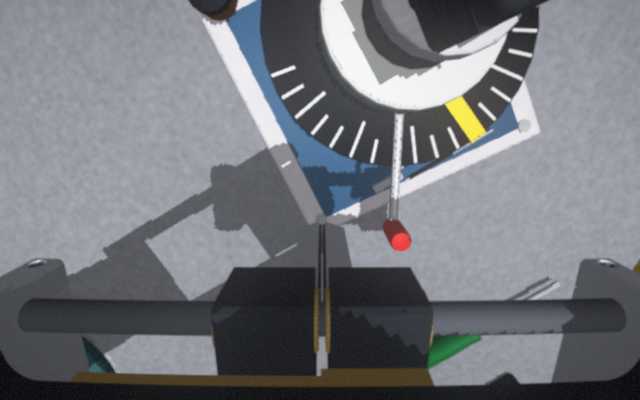

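View pics/s2.png

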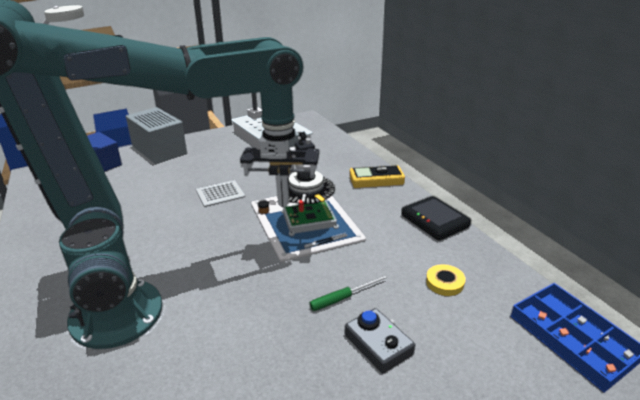

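Peg at (398,235) just to the right of the closed fingers, yellow at (467,118); angles agree with the first look (‑120.7°, ‑80.6°). Camera above the head is clear. Pushing, stopping short first.

```bash
python3 - <<'E'
from h import *
p,o=pose(-120.8,.004); ctrl.move_linear(p,o,speed=.06)
f0=np.array(telemetry.read_ft_force()); print('f0',f0)
for f in np.arange(-116,-85,6.):
    p,o=pose(f,0); hit=ctrl.move_linear(p,o,speed=.05,contact_N=6)
    print(f,hit,(np.array(telemetry.read_ft_force())-f0).round(2),telemetry.read_clock())
    if hit: break
ctrl.hold(.2); look('w3')
E
```

```text
f0 [-0.00502511 -0.34728455 -0.55058986]
-116.0 False [0.78 0.1  0.55] 6.45
-110.0 False [-0.35 -0.42  0.21] 6.85
-104.0 False [ 0.24  0.33 -0.11] 7.25
-98.0 False [-0.62  0.84  0.34] 7.65
-92.0 False [-0.52  0.56 -0.7 ] 8.05
-86.0 False [0.34 1.05 0.3 ] 8.45
yellow r,ang 0.0641892662765643 -79.48261510344632
 red [345 222  21  30 420] r,ang 0.11297443938819118 -86.45791914586096
```

View pics/w3.png

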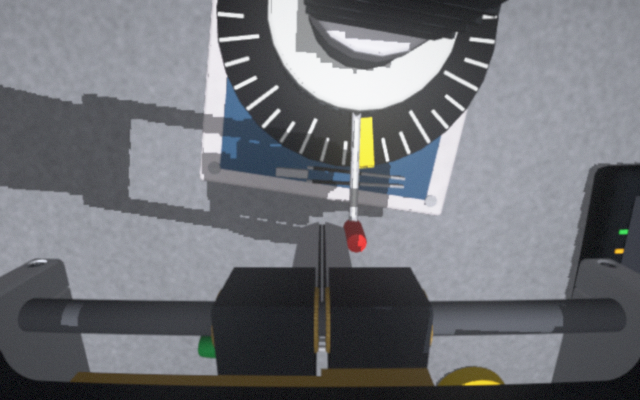

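The lever follows: it now lies just left of the yellow mark (line at x≈356, mark at x≈367), about 6° short. The mark is partly hidden now, so I keep its ‑80.6°.

```bash
python3 - <<'E'
from h import *
for f in (-83,-80.3):
    p,o=pose(f,0); print(ctrl.move_linear(p,o,speed=.03,contact_N=6))
ctrl.hold(.2)
p,o=pose(-80.3,.03); ctrl.move_linear(p,o,speed=.06)
p[2]=.26; ctrl.move_linear(p,speed=.15)
p,o=np.array([.49,.0,.26]),q(5)
ctrl.goto(p,o)
look('w4'); print(telemetry.read_clock())
E
```

```text
False
False
yellow r,ang 0.06310571500008505 -83.89089610351384
 red [385 190  11  10  91] r,ang 0.11533385409478315 -80.54928695744586
 red [562 233   8   6  37] r,ang 0.23253800084841125 -36.49813652984313
11.4083
```

View pics/w4.png

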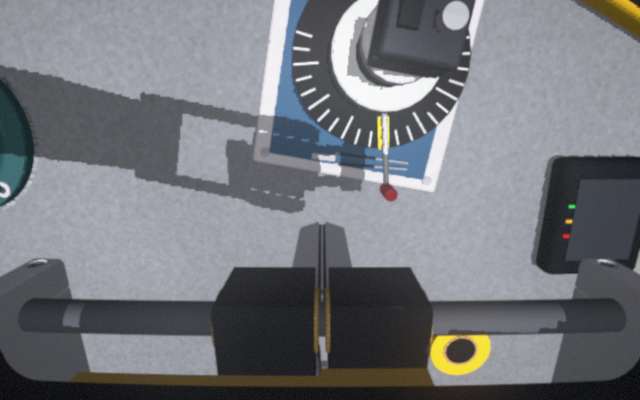

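Peg at (388,192), white line in the middle of the yellow band; lever at ‑80.5° vs mark ‑80.6°. Now the button.

```bash
python3 - <<'E'
from h import *
ctrl.goto([.47,-.36,.22],q(0)); ctrl.hold(.2)
c=vision.calibration('wrist');im=vision.snapshot('wrist'); save('b1',im)
hsv=cv2.cvtColor(im,cv2.COLOR_RGB2HSV); m=cv2.inRange(hsv,(105,150,60),(125,255,255))
n,l,s,ce=cv2.connectedComponentsWithStats(m)
for k in range(1,n):
    if s[k,4]>60:
        w=[onz(c,u,v,.058) for u,v in ((s[k,0],ce[k,1]),(s[k,0]+s[k,2],ce[k,1]))]
        print(s[k],ce[k],onz(c,*ce[k],.058),'dia',w[1][0]-w[0][0])
print(telemetry.read_ee_pos(),telemetry.read_clock())
E
```

```text
[308 112  30  30 672] [322.51339286 126.38541667] [ 0.47105085 -0.30268447  0.058     ] dia 0.029460805743732554
[ 550  206   90   93 4649] [596.44009464 242.68165197] [ 0.77641289 -0.42688663  0.058     ] dia 0.1072154442393255
[539 334  23  44 603] [549.28855721 352.09452736] [ 0.75058084 -0.57180146  0.058     ] dia 0.029793707001106284
[ 0.47060593 -0.35904833  0.22044243] 13.0167
```

View pics/b1.png

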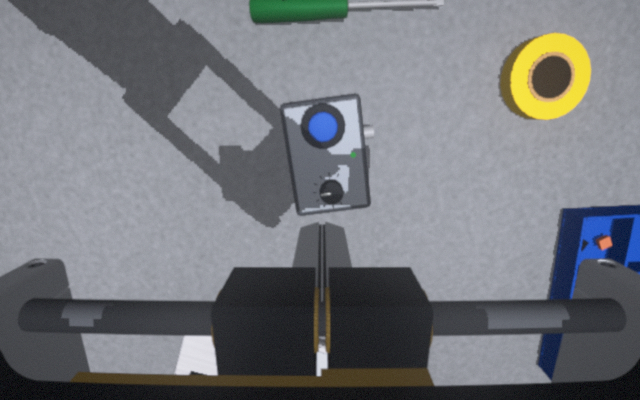

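Blue button at (322,126), measured at (0.471, -0.303) with the right 29.5 mm diameter. Pressing.

```bash
python3 - <<'E'
from h import *
x,y=.4710,-.3027
ctrl.goto([x,y,.12],q(0)); ctrl.move_linear([x,y,.079],speed=.06); ctrl.hold(.2)
f0=np.array(telemetry.read_ft_force()); print(f0,telemetry.read_ee_pos())
for z in (.074,.072,.070,.069,.068,.067,.066):
    h=ctrl.move_linear([x,y,z],speed=.02,contact_N=15); ctrl.hold(.15)
    F=np.array(telemetry.read_ft_force())-f0; print(z,h,telemetry.read_ee_pos().round(4),F.round(2))
    if h or F[2]>9: break
ctrl.hold(.2)
ctrl.move_linear([x,y,.09],speed=.05); ctrl.move_linear([x,y,.2],speed=.15)
print(telemetry.read_clock(),telemetry.read_ft_force())
E
```

```text
[-0.46090534  0.21610161  0.1520345 ] [ 0.47131646 -0.3028991   0.07958688]
0.074 False [ 0.4713 -0.303   0.0744] [ 1.66 -0.42  1.2 ]
0.072 False [ 0.4714 -0.3029  0.0724] [ 2.52 -1.53  2.98]
0.07 False [ 0.4713 -0.303   0.0703] [ 2.25 -1.55  4.45]
0.069 False [ 0.4713 -0.3029  0.0693] [ 2.42 -2.55  4.37]
0.068 False [ 0.4713 -0.303   0.0692] [ 1.73 -1.74  8.74]
0.067 False [ 0.4714 -0.303   0.0691] [-4.000e-02  1.000e-02  1.223e+01]
18.825 [ 0.14144337 -0.80132886 -0.22531172]
```

The button bottomed out: height stayed at 0.0692 while force climbed past the 5 N spring. Final look.

```bash
python3 - <<'E'
from h import *
ctrl.goto([.47,-.36,.22],q(0)); c=vision.calibration('wrist'); im=vision.snapshot('wrist')
m=cv2.inRange(cv2.cvtColor(im,cv2.COLOR_RGB2HSV),(105,150,60),(125,255,255))
n,l,s,ce=cv2.connectedComponentsWithStats(m); k=[k for k in range(1,n) if s[k,4]>60][0]; print('button',s[k],ce[k])
ctrl.goto([.49,.0,.26],q(5)); look('w5')
ctrl.goto([.3,-.2,.35],q(0)); S=vision.snapshot('side'); save('s5',S)
d=cv2.absdiff(cv2.imread('pics/side0.png'),S[:,:,::-1].copy()); cv2.imwrite('pics/d5.png',np.hstack([cv2.imread('pics/side0.png')[130:400,180:500],S[130:400,180:500,::-1]]))
print(telemetry.read_clock(),telemetry.read_ft_force())
E
```

```text
button [310 110  29  30 684] [323.90643275 124.94005848]
yellow r,ang 0.06326199062789357 -83.87205560946646
 red [384 188  12  11  89] r,ang 0.11529585072360794 -80.5035833255968
 red [561 232   8   5  37] r,ang 0.2327621682877864 -36.50839349462668
21.8 [-0.21147301 -0.05565139  0.31933657]
```

View pics/w5.png

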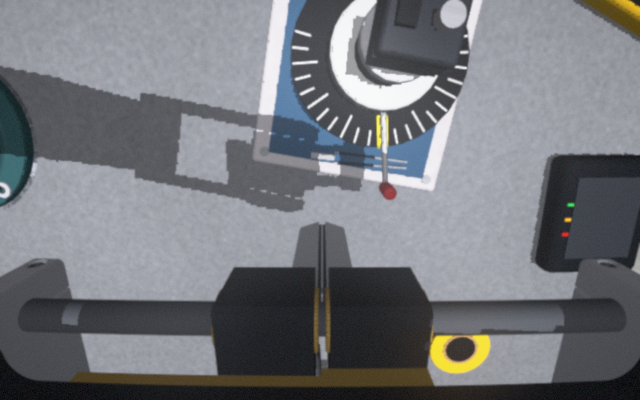

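View pics/d5.png

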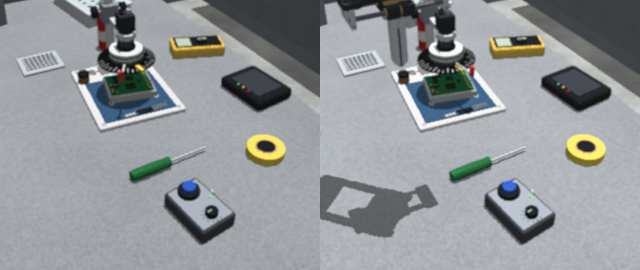

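Nothing has shifted between the before and after views. The lever line lies on the yellow mark (384,130), and the button is back up.

```bash
python3 -c "
from h import *
workorder.hand_in(); print(telemetry.read_clock())"
```

```text
the job is handed in; nothing more can be done
the job is handed in; nothing more can be done
```

I set the polarizer, pressed and released the capture button, and handed the job in at about 22 s of the 54 s allowed. No verdict is reported at hand-in.

- **Polarizer:** I pushed the red peg round its arc with the outside of the closed fingers, then backed off. The last look put the lever at -80.5°, against -80.6° for the yellow mark, measured before the lever covered it. After that, the yellow reading drifted to -83.9°, because only the uncovered part of the mark shows. The picture shows the white line on the yellow band.
- **Capture button:** It hit its stop, with the force rising to about 12 N while the tool height held at 0.069 m. Its size in the last picture matches the size before the press, so it looks fully back up.
- **Everything else:** The before and after side views show nothing moved, judged by eye. The force readings gave no sign of a bump, and the arm was clear of everything at hand-in.

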